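# Lock the poppy mill at its fine setting

## Robot

A 6-joint arm with a two-finger parallel gripper is mounted at the origin on the work surface. World frame = base frame: x ahead of the robot, y to its left, z up, the work surface at z = 0. Lengths are in m, angles in rad, forces in N, time in s.
With the tool pointing down it reaches from about 0.3 to 0.875 m from the base axis. Payload 6.4 kg.
Tool frame: the origin (TCP) lies midway between the tips of the shut fingers; the grasp point (between the pads) lies 19 mm behind it; z points along the fingers, y is the line along which they close (so a half turn about z gives the same grasp; the last joint's range is limited). The gripper opens to 85 mm and grips with 20 to 120 N. Pads are 22 mm wide; open, the fingers measure 114 mm over their backs; the gripper's body (76 mm by 85 mm) begins 54 mm behind the grasp point. The pads swing forward as they close: fully open they stand 13 mm farther back than shut.
Start: joints at [-1.42, 0.181, 1.607, -0, 1.354, -0.206], TCP at [0.201, -0.539, 0.231] pointing down, gripper open.
Joint ranges: [-2.99, 2.99], [-0.89, 2.07], [0.3, 2.58], [-1.14, 4.28], [0, 2.63], [-3.12, 3.12]. Speed limits (rad/s): [2.57, 2.57, 3.01, 3.14, 3.14, 3.14].

## Interface

Orientations are given as a unit quaternion [w, x, y, z].
In Python, from bench import get_obs, camera, hand_in gives the robot as it stands.
- The arm moves only by the tool carry_out, never from a script. Its argument "plan" is a list that holds one entry, the list of rows, each a list of 7 numbers: the shift along the world's x, y, z in m, then the turn, a rotation vector about the world's x, y, z in rad, then the opening, from 0 (shut) to 1 (fully open). In form: [[[x, y, z, rx, ry, rz, hand], ...]]. A call has exactly 5 rows; each row is the pose to reach, as a shift and turn from the pose commanded when the call began; what a row does not reach only later rows make up. A row lasts 1/12 s, in which the tool goes at most 41.7 mm and 7.16 degrees, less where a joint would pass 70% of its speed; a pose out of reach is approached as far as the arm can. A call with a gripper value outside its range is refused whole. The fingers move at their own pace and stop on an object; the grip force is fixed at half the most. Time passes only in rows, so rows that repeat a pose let the fingers close, or fill a call up. It gives the time, the measured TCP pose, the force, the opening and the grip force at its end, in the units of the state.
- get_obs(): the state, without advancing time (a new reading comes with each control period).
- camera(name): name is "side" or "top" or "wrist"; returns a dict with "pixels" (420x560x3 uint8, red, green, blue), "z_map" (420x560 float32, m along the optical axis (not along the pixel's ray), 0 where there is no reading), "camera_matrix" (3x3 intrinsics, pixels), "cam_to_world" (4x4, takes a point from camera to world coordinates). Camera axes: x right, y up, looking along -z (the intrinsics and any distortion apply to the point x, -y, -z); pixel columns grow to the right and rows downward; lengths in m; the calibration is good to about 2 mm. A picture is of the moment at which its call begins.
- hand_in(): hands the job in; it is judged then, once.
The state is a dict: "time_s": time; "q": joint angles; "dq": joint speeds; "joint_efforts": joint torques, N m; "eef_pos": TCP position; "eef_rot": TCP orientation; "wrist_force": force on the tool from outside, world axes, zero at the start; "torque": the same for the moment, N m; "opening": opening from 0.0 (shut) to 1.0 (fully open); "grasp_force": force on a finger pad.
Only numpy, scipy, OpenCV 4.12 (cv2) and the standard library are available. Lean on these libraries where they do the work, as an engineer would, in place of code of your own. Each camera call takes 0.05 s, during which the arm holds its last target. There are 200 camera calls.

## Task

Set the poppy-seed mill to fine: turn the grind dial on its top until its arrow points at the one long raised mark on the collar, then feel a little to either side of the mark until the dial drops onto its hidden catch, and leave it fully down and locked. Do not push the other things on the counter about.

Things in the scene. Friction and masses are not known exactly. Their poses are not given: they have to be found in the camera images.
- mill: Beech poppy-seed mill, fixed to the counter: block 170 (x) x 280 (y) x 120 mm high; origin on the counter straight under the dial's axis, z up; the block reaches from y = -85 to +195 mm, with a steel hopper cone (100 mm wide, 50 high) on its top at y = +130 and a spout on its -x side. The long mark lies on the +x side of the dial
- dial_axis (a point): Point on the dial's axis at the height of the block's top (120 mm). A fixed collar 104 mm across surrounds the dial; its top is 131 mm above the counter and its marks 134 mm, so keep the fingertips above 137 mm. A spring and the dial's weight push the dial down with about 8 N
- dial_grip (a point): Point on the dial's axis in its grip bar, 18 mm above the disc and 14 mm below the bar's top; x runs along the bar to the arrow. The dial is an aluminium disc, 84 mm across, 10 thick, with an upright steel grip bar across its top, 56 mm long, 14 thick, 32 high: plain at one end, a low darker arrowhead (20 mm wide, 7 high) at the other
- pointer (a point): Tip of the dial's arrow, 41 mm from the axis
- mark (a point): Inner end of the long raised mark (26 mm long, 7 mm wide, the 11 other marks are 6 mm short), 46 mm from the axis; the fine setting
- dial_turn (a joint): Angle of the dial, rad, anticlockwise from above; 0 or a full turn: arrow at the long mark. No end stops, either way is free. Starts 1.8 rad or more off. The hidden catch lies anywhere within 0.3 rad (17 degrees) either side of the mark and takes the dial within about 0.08 rad of itself; where it lies can only be felt
- dial_lift (a joint): Height of the dial above its locked position, m: 5 to 6 mm while it rides on the catch's pin (as at the start), 0 once it has dropped and locked. Over the catch it drops by itself unless a firm grip holds it up; once down it turns no more than about 0.09 rad
- tin_large: Fluted steel tart tin, 100 mm across, 22 high, near the spout; not to be moved; origin under its centre
- tin_small: Fluted steel tart tin, 76 mm across, 22 high, behind the mill; not to be moved; origin under its centre
- cup: Blue plastic measuring cup, 80 mm across, 85 high, handle towards its -y, beside the mill; not to be moved; origin under its centre
- bowl: Glass mixing bowl, 200 mm across, 100 high; not to be moved; origin under its centre
- whisk: Steel whisk, 290 mm long, lying along its x, 60 high; not to be moved; origin under its middle
- jar: White jar, 70 mm across, 100 high; not to be moved; origin under its centre

How it is judged:
By the outcome, as a careful person would: the job done as asked, in the order asked, and still so for the second after the job is handed in, with the robot touching nothing.
It also fails if it takes over 56 s, if anything falls off the work surface, if the arm or the gripper's body presses on something with over 40 N, if the wrist force passes 120 N, or if a joint passes its speed limit or range.

## Working session

There is one attempt and no reset: what is moved stays moved. The work goes in short steps, Python scripts to look and compute and a tool call to move; the robot and the scene stay as the last step left them, time stands still between calls to the robot, and variables do not carry over. Pictures are saved under pics/ and viewed, at most 10 in all, crops included, and the job is handed in when it is done.

Besides the shell and the picture viewer there is one more tool, called after "Call:" as name(argument=value, ...) on one line, values as JSON. carry_out: Moves the arm, as the interface text tells. Its arguments: {"type":"object","properties":{"plan":{"type":"array","items":{"type":"array","items":{"type":"array","items":{"type":"number"}}}}},"required":["plan"]}

```bash
mkdir -p pics; cat > h.py <<'E'
import numpy as np, cv2
from bench import get_obs, camera, hand_in
def world(c,u,v,z=None):
    K=c["camera_matrix"];T=c["cam_to_world"]
    d=np.linalg.inv(K)@[u,v,1.]; d=T[:3,:3]@(d*[1,-1,-1])
    s=c["z_map"][int(v),int(u)] if z is None else (z-T[2,3])/d[2]
    return T[:3,3]+s*d
def save(c,n,crop=None,f=1):
    im=c["pixels"][...,::-1]
    if crop: a,b,x,y=crop; im=im[b:y,a:x]
    cv2.imwrite(f"pics/{n}.png",cv2.resize(im,None,fx=f,fy=f,interpolation=cv2.INTER_CUBIC))
E
python3 - <<'E'
from h import *
import pickle
o=get_obs();print({k:np.round(v,3) for k,v in o.items()})
c=camera("top");save(c,"top");pickle.dump(c,open("top.pkl","wb"))
print(c["cam_to_world"].round(3),c["camera_matrix"])
E
```

```text
{'time_s': np.float64(0.0), 'q': array([-1.42 ,  0.182,  1.608, -0.   ,  1.354, -0.206]), 'dq': array([ 0.001,  0.001,  0.001,  0.   , -0.001,  0.001]), 'joint_efforts': array([-2.0000e-03, -4.4488e+01, -3.5134e+01, -0.0000e+00,  9.0000e-03,
       -0.0000e+00]), 'eef_pos': array([ 0.201, -0.538,  0.23 ]), 'eef_rot': array([-0.001,  0.984,  0.177,  0.   ]), 'wrist_force': array([-0.621, -0.525,  0.178]), 'torque': array([0.039, 0.006, 0.027]), 'grasp_force': np.float64(0.0), 'opening': np.float64(1.002)}
[[ 9.000e-03  9.960e-01 -8.700e-02  3.910e-01]
 [-1.000e+00  9.000e-03  1.000e-03  1.500e-02]
 [ 2.000e-03  8.700e-02  9.960e-01  1.763e+00]
 [ 0.000e+00  0.000e+00  0.000e+00  1.000e+00]] [[509.05087314   0.         275.50262814]
 [  0.         509.05087314 216.38753134]
 [  0.           0.           1.        ]]
```

View pics/top.png

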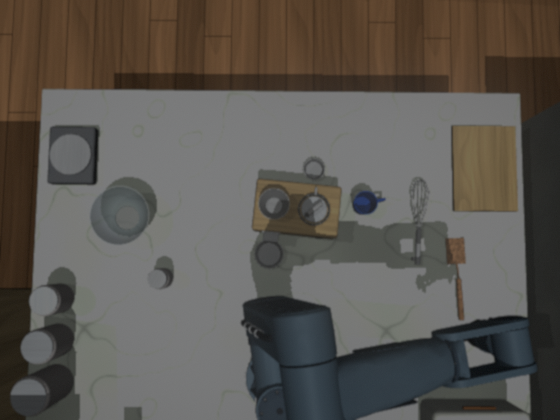

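The mill is at about (297,205), with the dial near (314,208) and the hopper near (274,202). The cup is at (364,202) and the small tin at (314,168). I'll enlarge the mill.

```bash
python3 - <<'E'
from h import *
import pickle
c=pickle.load(open("top.pkl","rb"));save(c,"mill",(240,150,350,245),7)
for n,p,z in [("dial",(314,208),.14),("hopper",(274,202),.17),("cup",(364,202),.085),("tin",(314,168),.02)]: print(n,world(c,*p,z).round(3),world(c,*p).round(3))
E
```

```text
dial [ 0.561 -0.109  0.14 ] [ 0.558 -0.107  0.166]
hopper [0.576 0.019 0.17 ] [0.581 0.019 0.119]
cup [ 0.588 -0.28   0.085] [ 0.597 -0.294  0.005]
tin [ 0.713 -0.118  0.02 ] [ 0.716 -0.12   0.004]
```

View pics/mill.png

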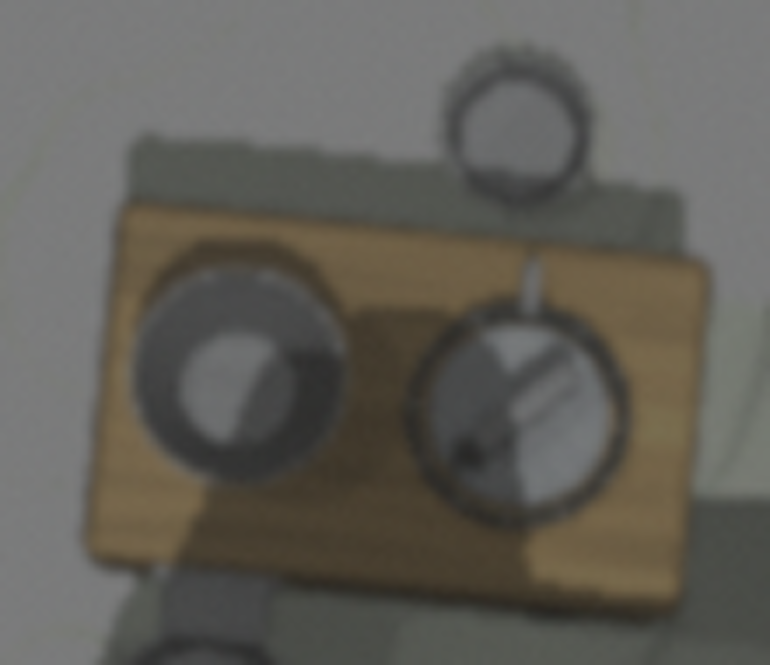

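The dial's centre is at crop (519,413), the arrowhead at the lower left (465,455), and the long mark at (533,285). So the mark's yaw is about -0.1 and the arrow's about 2.2, and I'll turn it clockwise. Next I'll move above the dial.

Call:
carry_out(plan=[[[0.024,0.029,0.014,0,0,0.12,1],[0.048,0.058,0.028,0,0,0.24,1],[0.072,0.087,0.042,0,0,0.36,1],[0.096,0.116,0.056,0,0,0.48,1],[0.12,0.145,0.07,0,0,0.6,1]]])

```text
time_s: 0.47
eef_pos: [0.3214, -0.392, 0.3013]
eef_rot: [-0.001, 0.887, 0.463, 0.0]
wrist_force: [0.8, 0.2, -0.1]
opening: 0.998
grasp_force: 0.0
```

Call:
carry_out(plan=[[[0.024,0.029,0,0,0,0.12,1],[0.048,0.058,0,0,0,0.24,1],[0.072,0.087,0,0,0,0.36,1],[0.096,0.116,0,0,0,0.48,1],[0.12,0.145,0,0,0,0.6,1]]])

```text
time_s: 0.88
eef_pos: [0.4415, -0.2469, 0.3009]
eef_rot: [-0.0, 0.71, 0.704, -0.0]
wrist_force: [1.1, -1.5, 0.3]
opening: 1.002
grasp_force: 0.0
```

Call:
carry_out(plan=[[[0.023,0.028,0,0,0,0.12,1],[0.046,0.056,0,0,0,0.24,1],[0.07,0.084,0,0,0,0.36,1],[0.093,0.112,0,0,0,0.48,1],[0.116,0.14,0,0,0,0.6,1]]])

```text
time_s: 1.3
eef_pos: [0.5575, -0.107, 0.3007]
eef_rot: [-0.0, 0.47, 0.883, -0.0]
wrist_force: [0.0, -0.8, -0.4]
opening: 1.001
grasp_force: 0.0
```

```bash
python3 - <<'E'
from h import *
import pickle
o=get_obs();print({k:np.round(o[k],4) for k in("time_s","q","eef_pos","eef_rot","wrist_force")})
c=camera("wrist");save(c,"w1");pickle.dump(c,open("w1.pkl","wb"))
print(c["cam_to_world"].round(3))
E
```

```text
{'time_s': np.float64(1.3), 'q': array([-3.9860e-01,  1.1500e-01,  1.5412e+00, -1.0000e-04,  1.4863e+00,
       -9.9070e-01]), 'eef_pos': array([ 0.5575, -0.107 ,  0.3007]), 'eef_rot': array([-5.000e-04,  4.700e-01,  8.826e-01, -1.000e-04]), 'wrist_force': array([ 0.0127, -0.804 , -0.4102])}
[[ 0.83  -0.539 -0.145  0.52 ]
 [ 0.558  0.801  0.217 -0.052]
 [-0.001 -0.261  0.965  0.444]
 [ 0.     0.     0.     1.   ]]
```

View pics/w1.png

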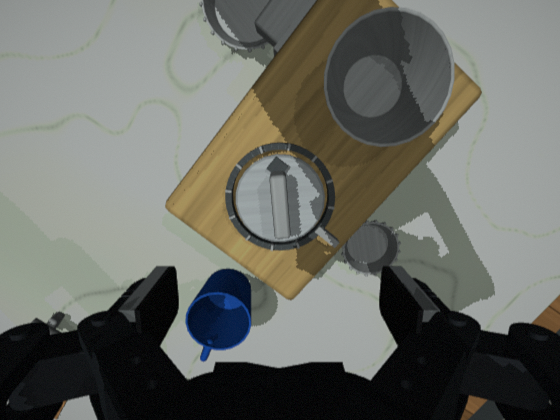

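The wrist view shows the dial at about (281,196), the arrow tip at (277,157), the bar's plain end at (281,238), and the long mark from about (318,229) to (338,244). I'll enlarge it to read these more closely.

```bash
python3 - <<'E'
from h import *
import pickle
c=pickle.load(open("w1.pkl","rb"));save(c,"w1c",(215,130,355,260),5.7)
z=c["z_map"]
P=np.array([[world(c,u,v) for u in range(225,340)] for v in range(135,255)])
top=P[(P[...,2]>.15)&(np.hypot(P[...,0]-.557,P[...,1]+.109)<.05)]
print(len(top),top.mean(0),np.percentile(top[:,2],[5,50,95]))
r=cv2.minAreaRect((top[:,:2]*1000).astype(np.float32));print(r)
d=P[(P[...,2]>.125)&(P[...,2]<.15)&(np.hypot(P[...,0]-.557,P[...,1]+.109)<.07)]
print(np.histogram(d[:,2],15))
E
```

```text
1074 [ 0.55787583 -0.10682703  0.1678348 ] [0.16548498 0.16828678 0.16957453]
((558.94287109375, -108.23570251464844), (13.968499183654785, 55.44024658203125), 38.676918029785156)
(array([  80,   89,  110,  968,  908,  332, 1744, 2918,  141,    8,  117,
         79,    3,    2,    6]), array([0.12500039, 0.12661296, 0.12822552, 0.12983809, 0.13145065,
       0.13306321, 0.13467578, 0.13628834, 0.13790091, 0.13951347,
       0.14112604, 0.1427386 , 0.14435117, 0.14596373, 0.1475763 ,
       0.14918886]))
```

View pics/w1c.png

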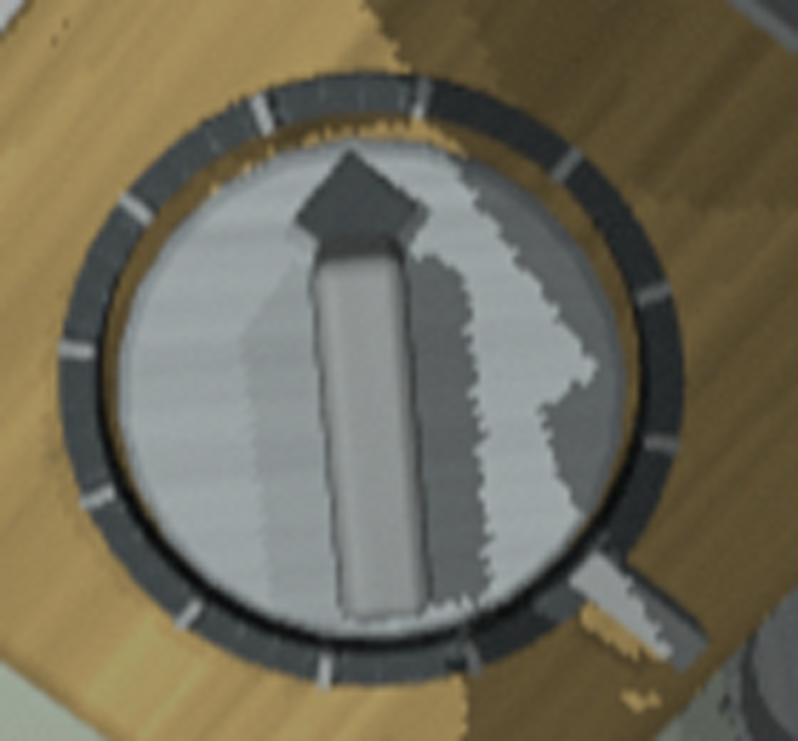

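```bash
python3 - <<'E'
from h import *
import pickle
c=pickle.load(open("w1.pkl","rb"));p=lambda a,b,z:world(c,215+a/5.7,130+b/5.7,z)
ax=np.array([.559,-.1082])
for n,q in [("tip",p(351,150,.1435)),("m in",p(597,560,.134)),("m out",p(690,645,.134)),("plain",p(383,608,.168)),("arrowend",p(358,262,.168)),("collarL",p(60,380,.131)),("collarR",p(684,380,.131)),("collarT",p(372,73,.131)),("collarB",p(372,687,.131))]:
  d=q[:2]-ax;print(n,q.round(4),np.hypot(*d).round(4),np.arctan2(d[1],d[0]).round(3))
E
```

```text
tip [ 0.534  -0.0762  0.1435] 0.0406 2.233
m in [ 0.6071 -0.1106  0.134 ] 0.0481 -0.051
m out [ 0.6291 -0.1141  0.134 ] 0.0704 -0.084
plain [ 0.5751 -0.1285  0.168 ] 0.0259 -0.9
arrowend [ 0.5426 -0.0869  0.168 ] 0.0268 2.227
collarL [ 0.5155 -0.1356  0.131 ] 0.0514 -2.58
collarR [ 0.6016 -0.0777  0.131 ] 0.0524 0.622
collarT [ 0.5306 -0.0652  0.131 ] 0.0515 2.154
collarB [ 0.589  -0.1518  0.131 ] 0.0529 -0.968
```

Call:
carry_out(plan=[[[0.0015,-0.001,-0.035,0,0,0.075,1],[0.0015,-0.001,-0.07,0,0,0.075,1],[0.0015,-0.001,-0.105,0,0,0.075,1],[0.0015,-0.001,-0.135,0,0,0.075,1],[0.0015,-0.001,-0.16,0,0,0.075,1]]])

```text
time_s: 1.77
eef_pos: [0.5568, -0.109, 0.138]
eef_rot: [-0.002, 0.439, 0.898, -0.0]
wrist_force: [-0.2, -0.7, 0.2]
opening: 1.0
grasp_force: 0.0
```

Call:
carry_out(plan=[[[0,0,0,0,0,0,0.4],[0,0,0,0,0,0,0],[0,0,0,0,0,0,0],[0,0,0,0,0,0,0],[0,0,0,0,0,0,0]]])

```text
time_s: 2.18
eef_pos: [0.5597, -0.1104, 0.1436]
eef_rot: [0.002, 0.439, 0.898, 0.0]
wrist_force: [0.0, -0.2, 1.7]
opening: 0.298
grasp_force: 0.0
```

Call:
carry_out(plan=[[[0,0,0,0,0,0,0],[0,0,0,0,0,0,0],[0,0,0,0,0,0,0],[0,0,0,0,0,0,0],[0,0,0,0,0,0,0]]])

```text
time_s: 2.6
eef_pos: [0.5601, -0.1098, 0.1431]
eef_rot: [0.002, 0.44, 0.898, 0.001]
wrist_force: [2.2, 3.1, 6.6]
opening: 0.15
grasp_force: 60.0
```

Call:
carry_out(plan=[[[0,0,0,0,0,-0.1,0],[0,0,0,0,0,-0.2,0],[0,0,0,0,0,-0.3,0],[0,0,0,0,0,-0.4,0],[0,0,0,0,0,-0.5,0]]])

```text
time_s: 3.02
eef_pos: [0.5592, -0.1097, 0.1423]
eef_rot: [0.001, 0.649, 0.76, 0.001]
wrist_force: [1.0, 3.5, 9.9]
opening: 0.151
grasp_force: 63.7
```

Low forces. I'll carry on.

Call:
carry_out(plan=[[[0,0,0,0,0,-0.12,0],[0,0,0,0,0,-0.24,0],[0,0,0,0,0,-0.36,0],[0,0,0,0,0,-0.48,0],[0,0,0,0,0,-0.6,0]]])

```text
time_s: 3.43
eef_pos: [0.5583, -0.1095, 0.1421]
eef_rot: [-0.0, 0.845, 0.534, 0.0]
wrist_force: [-1.8, 4.8, 11.5]
opening: 0.152
grasp_force: 65.4
```

Call:
carry_out(plan=[[[0,0,0,0,0,-0.12,0],[0,0,0,0,0,-0.24,0],[0,0,0,0,0,-0.36,0],[0,0,0,0,0,-0.48,0],[0,0,0,0,0,-0.6,0]]])

```text
time_s: 3.85
eef_pos: [0.5577, -0.1087, 0.1419]
eef_rot: [-0.001, 0.965, 0.261, -0.001]
wrist_force: [-5.5, 7.1, 10.8]
opening: 0.151
grasp_force: 65.6
```

Call:
carry_out(plan=[[[0,0,0,0,0,-0.12,0],[0,0,0,0,0,-0.24,0],[0,0,0,0,0,-0.36,0],[0,0,0,0,0,-0.48,0],[0,0,0,0,0,-0.62,0]]])

```text
time_s: 4.27
eef_pos: [0.5577, -0.1079, 0.1398]
eef_rot: [-0.002, 0.999, -0.039, -0.001]
wrist_force: [5.1, 6.6, -8.0]
opening: 0.151
grasp_force: 60.8
```

Call:
carry_out(plan=[[[0,0,0,0,0,0,0],[0,0,0,0,0,0,0.35],[0,0,0,0,0,0,0.35],[0,0,0,0,0,0,0.35],[0,0,0,0,0,0,0.35]]])

```text
time_s: 4.68
eef_pos: [0.5583, -0.1102, 0.1415]
eef_rot: [0.0, 0.999, -0.037, -0.0]
wrist_force: [-1.0, -0.2, 0.3]
opening: 0.348
grasp_force: 0.0
```

```bash
python3 - <<'E'
from h import *
o=get_obs();print({k:np.round(o[k],4) for k in("time_s","q","eef_pos","eef_rot","wrist_force","torque","opening")})
c=camera("wrist");save(c,"w2")
P=np.array([[world(c,u,v) for u in range(0,560)] for v in range(0,420)])
m=(np.hypot(P[...,0]-.559,P[...,1]+.108)<.04)
v,u=np.nonzero(m);print(u.min(),u.max(),v.min(),v.max(),np.histogram(P[m][:,2],np.arange(.12,.175,.002)))
E
```

```text
{'time_s': np.float64(4.6833), 'q': array([-4.0310e-01,  2.6360e-01,  1.7002e+00, -6.0000e-04,  1.1776e+00,
        1.2410e+00]), 'eef_pos': array([ 0.5583, -0.1102,  0.1415]), 'eef_rot': array([ 3.000e-04,  9.993e-01, -3.650e-02, -0.000e+00]), 'wrist_force': array([-0.9674, -0.2455,  0.2654]), 'torque': array([-0.0057, -0.0112, -0.0155]), 'opening': np.float64(0.348)}
116 424 181 419 (array([   0,    0,    0,    0,  175, 9240, 1137,   49,  651,  123,   42,
         69,   71,  112,  172,  170,  206,  209,  223,  259,  784, 3599,
        478,  204,  235,  211,  164]), array([0.12 , 0.122, 0.124, 0.126, 0.128, 0.13 , 0.132, 0.134, 0.136,
       0.138, 0.14 , 0.142, 0.144, 0.146, 0.148, 0.15 , 0.152, 0.154,
       0.156, 0.158, 0.16 , 0.162, 0.164, 0.166, 0.168, 0.17 , 0.172,
       0.174]))
```

View pics/w2.png

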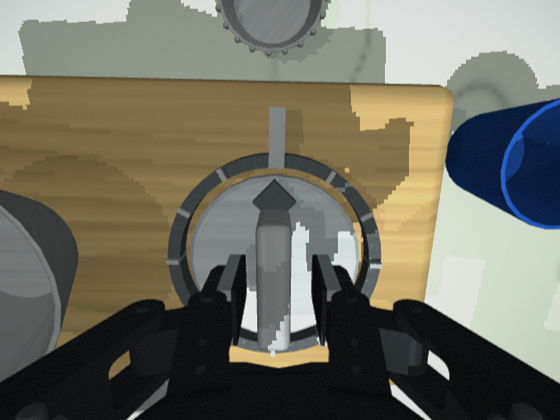

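The arrow tip (274,180) points at the long mark (277,110–165). The disc's top has gone from about 0.1365 to 0.131, so the dial seems to have dropped. I'll open, rise and check.

Call:
carry_out(plan=[[[0,0,0,0,0,0,0.6],[0,0,0,0,0,0,0.8],[0,0,0.02,0,0,0,0.8],[0,0,0.055,0,0,0,0.8],[0,0,0.09,0,0,0,0.8]]])

```text
time_s: 5.15
eef_pos: [0.5572, -0.1094, 0.2309]
eef_rot: [-0.001, 0.999, -0.037, -0.002]
wrist_force: [1.2, 0.1, 0.5]
opening: 0.801
grasp_force: 0.0
```

Call:
carry_out(plan=[[[0,0,0.035,0,0,0,1],[0,0,0.07,0,0,0,1],[0,0,0.07,0,0,0,1],[0,0,0.07,0,0,0,1],[0,0,0.07,0,0,0,1]]])

```text
time_s: 5.57
eef_pos: [0.558, -0.1097, 0.3008]
eef_rot: [-0.0, 0.999, -0.037, -0.0]
wrist_force: [-0.4, 1.0, 0.5]
opening: 0.999
grasp_force: 0.0
```

```bash
python3 - <<'E'
from h import *
import pickle
def an(c):
  P=np.array([[world(c,u,v) for u in range(0,560,1)] for v in range(0,330)])
  r=np.hypot(P[...,0]-.559,P[...,1]+.108);z=P[...,2]
  md=lambda m:np.median(z[m]).round(4)
  print("bar",md((r<.02)&(z>.15)),"disc",md((r>.03)&(r<.04)&(z<.142)&(z>.127)),"collar",md((r>.046)&(r<.05)&(z>.127)&(z<.1335)),"block",md((r>.056)&(r<.08)&(z<.126)&(z>.113)))
  top=P[(r<.035)&(z>.155)];print(cv2.minAreaRect((top[:,:2]*1000).astype(np.float32)))
an(pickle.load(open("w1.pkl","rb")))
c=camera("wrist");save(c,"w3");an(c)
E
```

```text
bar 0.1684 disc 0.1366 collar 0.1313 block 0.1204
((558.94287109375, -108.23570251464844), (13.968499183654785, 55.44024658203125), 38.676918029785156)
bar 0.1631 disc 0.1314 collar 0.1313 block 0.1203
((559.424072265625, -108.2919692993164), (13.20917797088623, 54.85128402709961), 85.69812774658203)
```

View pics/w3.png

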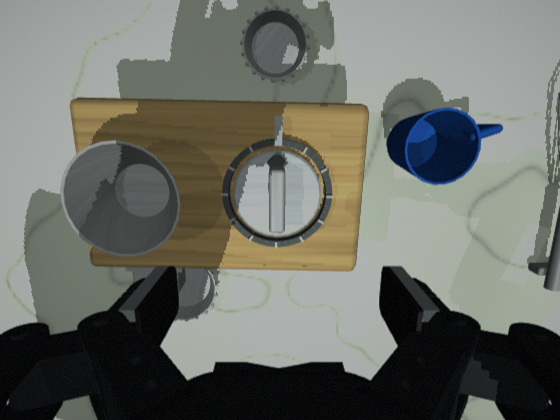

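The arrow is at the long mark and nothing else has moved. The dial has dropped 5.3 mm with the gripper clear of it, which matches the full drop onto the catch.

```bash
python3 -c "
from bench import hand_in
print(hand_in())"
```

```text
the job is handed in; nothing more can be done
None
```

The dial is set to fine: its arrow is at the long mark, it dropped 5.3 mm onto the catch as soon as it got there (so I didn't feel to either side), and the job was handed in at about 5.6 s with the gripper clear; I judged the lock by that drop and did not test it by twisting.

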